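# Shut the full box, hold the other lid open

### The arm

A 6-joint arm with a two-finger parallel gripper is mounted at the origin on a cart in front of the work surface, level with it; the furniture and walls round the work are solid. World frame = base frame: x ahead of the robot, y to its left, z up, the work surface at z = 0. Lengths are in mm, angles in rad, forces in N, time in s.
With the tool pointing down it reaches from about 275 to 750 mm from the base axis. Payload 10.2 kg.
Tool frame: the origin (TCP) lies at the centre of the arm's flange, where the gripper is bolted on; the fingertips stand 173 mm ahead of it and the grasp point (between the pads) lies 155 mm ahead of it; z points along the fingers, y is the line along which they close (so a half turn about z gives the same grasp; the last joint's range is limited). The gripper opens to 85 mm and grips with 20 to 120 N. Pads are 22 mm wide; open, the fingers measure 114 mm over their backs; the gripper's body (76 mm by 85 mm) begins 54 mm behind the grasp point. The pads swing forward as they close: fully open they stand 13 mm farther back than shut.
Start: joints at [-1.391, 0.313, 1.498, -0, 1.331, -0.223], TCP at [205.786, -482.995, 404.694] pointing down, gripper open.
Joint ranges: [-2.94, 2.94], [-0.97, 2.17], [0.19, 2.56], [-1.23, 4.37], [0.02, 3.11], [-2.88, 2.88]. Speed limits (rad/s): [2.39, 2.39, 3.01, 3.14, 3.14, 3.14].

### API

Orientations are given as a unit quaternion [w, x, y, z].
In Python, from rig import ctrl gives the robot as it stands.
- The arm moves only by the tool nudge_tcp, called after ">>>" by a JSON object that holds its "fn" and its "kwargs". Schema: {"type":"object","properties":{"deltas":{"type":"array","items":{"type":"number"},"minItems":6,"maxItems":48},"aperture":{"type":"number"},"squeeze":{"type":"number"},"only":{"type":"string"},"quiet":{"type":"boolean"},"lines":{"type":"string"}},"required":["deltas"],"additionalProperties":false}. deltas is one flat list of numbers that holds 1 to 8 rows one after another, with no inner brackets; each row has 6 numbers: dx, dy, dz in a scale on which 1.0 is 400 mm, then a rotation vector rx, ry, rz in normalised numbers (1 is pi rad); each row is the pose to reach, as a shift and turn from the pose commanded when the call began, along the tool's axes at that moment; what a row does not reach only later rows make up. A row lasts 1/10 s, in which the tool goes at most 50 mm and 0.15 rad, less where a joint would pass 70% of its speed; a pose out of reach is approached as far as the arm can. aperture is the opening from 0.0 (shut) to 1.0 (fully open), set as the call begins (left out keeps the last). The fingers move at their own pace and stop on an object; squeeze is the grip in N (left out, the last holds). Time passes only in rows, so rows that do not move let the fingers close. The tool returns the time, the measured TCP pose, the force, the opening and the grip force at its end. only (a regular expression) keeps the lines of the reply that match it, lines (a string "A,B") keeps lines A to B, and quiet returns only ok. No shift or turn number may pass 1 either way. Input that does not fit is refused with a message, and nothing moves.
- ctrl.sense(): the state, without advancing time (a new reading comes with each control period).
- ctrl.capture(name): name is "scene" or "top" or "wrist"; returns the picture (480x640x3 uint8, red, green, blue); there is no depth.
- ctrl.calibration(name): a dict with "fx", "fy", "cx", "cy" (pixels), "position" and "attitude" of the camera in the world. Camera axes: x right, y down, z forward; pixel columns grow to the right and rows downward; lengths in mm; the calibration is good to about 2 mm. A picture is of the moment at which its call begins: read the wrist's pose just before it. calibration takes no time and is no camera call; for the wrist camera it gives the pose at the moment of the call.
- ctrl.finish_job(): hands the job in; it is judged then, once.
The state is a dict: "time_s": time; "joints": joint angles; "dq": joint speeds; "tau": joint torques, N m; "eef_pos": TCP position; "ee_rot": TCP orientation; "force": force on the tool from outside, world axes, zero at the start; "wrist_torque": the same for the moment, N m; "grip_width": opening from 0.0 (shut) to 1.0 (fully open); "grip_force": force on a finger pad.
Only numpy, scipy, OpenCV 4.12 (cv2) and the standard library are available. Lean on these libraries where they do the work, as an engineer would, in place of code of your own. Each camera call takes 0.05 s, during which the arm holds its last target. There are 200 camera calls.

### The job

The box with the green lid is full, so shut its lid completely. Then lift the lid of the box with the blue lid and hold it open at 45 degrees, half-way between shut and upright, so that I can fill it; it drops shut when let go, so finish while still holding it there with the gripper. Leave the other things on the worktop where they are.

Things in the scene. Friction and masses are not known exactly. Their poses are not given: they have to be found in the camera images.
- green_box: Wooden box with a green lid, fixed to the worktop; holds a lemon and a lime. The two boxes swap left and right at random. Outer size 150 (x) x 170 (y) x 80 mm high without lid, walls 8 mm. Origin: centre of its underside, z up. Its front is its own -x side, facing the robot within 0.25 rad of world -x. Hinge line of the lid: along its own y at x = +76, z = 80 mm.
- green_box_lid (a joint): Angle of the green lid, rad: 0 shut flat on the rim, grows as its front edge rises, 1.57 upright. Lid: board 12 mm thick, 176 mm wide, reaching 158 mm forward from the hinge line, about 0.3 kg. Stiff hinge: stays at any angle, 1 to 4 N down at the tab moves it. Starts at 0.3 to 0.55. A wall cabinet with knobs hangs beyond x = 0.53, above z = 0.49: keep the wrist clear of it.
- green_box_tab (a point): Centre of the green lid's dark wooden pull tab: 22 mm wide (box y), 12 mm thick, sticking out 46 mm from the middle of the lid's front edge, free below. 182 mm from the hinge line, 6 mm above the lid's underside; shut: at (-106, 0, 86) mm in the box's frame. Can be pinched across its width from above; it pivots between the pads as the lid swings.
- blue_box: Wooden box with a blue lid, fixed to the worktop; empty. The two boxes swap left and right at random. Outer size 150 (x) x 170 (y) x 80 mm high without lid, walls 8 mm. Origin: centre of its underside, z up. Its front is its own -x side, facing the robot within 0.25 rad of world -x. Hinge line of the lid: along its own y at x = +76, z = 80 mm.
- blue_box_lid (a joint): Angle of the blue lid, rad: 0 shut flat on the rim, grows as its front edge rises, 1.57 upright. Lid: board 12 mm thick, 176 mm wide, reaching 158 mm forward from the hinge line, about 0.3 kg. Free hinge: falls shut unless held (about 1.5 N at the tab carries it). Starts shut; 0.785 is 45 degrees. A wall cabinet with knobs hangs beyond x = 0.53, above z = 0.49: keep the wrist clear of it.
- blue_box_tab (a point): Centre of the blue lid's dark wooden pull tab: 22 mm wide (box y), 12 mm thick, sticking out 46 mm from the middle of the lid's front edge, free below. 182 mm from the hinge line, 6 mm above the lid's underside; shut: at (-106, 0, 86) mm in the box's frame. Can be pinched across its width from above; it pivots between the pads as the lid swings.
- mug_blue: Bystander: cream mug with a blue-green band, 78x110x97 mm, behind the gap between the boxes. Origin: centre of underside.
- salt_shaker: Bystander: clear salt shaker with grey top, 44 mm across, 90 mm tall, in the gap between the boxes. Origin: centre of underside.
- drink_can: Bystander: orange drink can, 66 mm across, 115 mm tall, far left. Origin: centre of underside.
- reading_glasses: Bystander: dark red reading glasses, 141x142x42 mm, lying at the front between the boxes. Origin: centre of underside.
- sardine_tin: Bystander: flat rounded tin with a turquoise top, 63x105x26 mm, on the chopping board at the right. Origin: centre of underside.

How it is judged:
By the outcome, as a careful person would: the job done as asked, in the order asked, and still so for the second after the job is handed in, while the arm keeps its last pose, push and grip.
It also fails if it takes over 51 s, if anything falls off the work surface, if the arm or the gripper's body presses on something with over 40 N, if the wrist force passes 120 N, or if a joint passes its speed limit or range.

## Working session

There is one attempt and no reset: what is moved stays moved. The work goes in short steps, Python scripts to look and compute and a tool call to move; the robot and the scene stay as the last step left them, time stands still between calls to the robot, and variables do not carry over. Pictures are saved under pics/ and viewed, at most 10 in all, crops included, and the job is handed in when it is done.

```bash
ls; mkdir -p pics
```

Run:
```python
from rig import ctrl
import cv2
for n in("scene","top"):
    cv2.imwrite(f"pics/{n}0.png",ctrl.capture(n)[:,:,::-1]); print(n,ctrl.calibration(n))
s=ctrl.sense();print(s)
```

```text
pics
rig.py
scene {'fx': 488.6875151518974, 'fy': 488.6875151518974, 'cx': 316.3673965710997, 'cy': 228.30148395986137, 'position': array([-229.9225926 ,  936.06891853,  629.93862611]), 'attitude': array([ 0.17756822, -0.26553996,  0.79743399, -0.51191511])}
top {'fx': 482.2490760655039, 'fy': 482.2490760655039, 'cx': 316.7903462949455, 'cy': 245.74192998958114, 'position': array([  -7.40163887,  117.89754809, 1545.15147591]), 'attitude': array([ 0.11074046, -0.62393321,  0.76058763, -0.14124575])}
{'time_s': 0.1, 'joints': array([-1.39139780e+00,  3.13378882e-01,  1.49832616e+00, -4.37252734e-06,
        1.33098351e+00, -2.23394466e-01]), 'dq': array([-3.11992693e-04, -6.96403277e-04, -2.06257954e-03, -1.44958308e-03,
        1.60634680e-03,  2.04878424e-05]), 'tau': array([ 1.95963374e-03, -4.12903011e+01, -2.60143733e+01, -1.81251453e-04,
        3.01278669e-03,  1.75550678e-06]), 'eef_pos': array([ 205.78048396, -482.95993397,  404.21311271]), 'ee_rot': array([-5.47862164e-04,  9.79787930e-01,  2.00038276e-01,  9.92987244e-06]), 'force': array([-0.02317147,  0.74507024, -0.0286039 ]), 'wrist_torque': array([-0.02010127, -0.04096991, -0.02816369]), 'grip_force': 0.0, 'grip_width': 1.0039073492656276}
```

View pics/scene0.png

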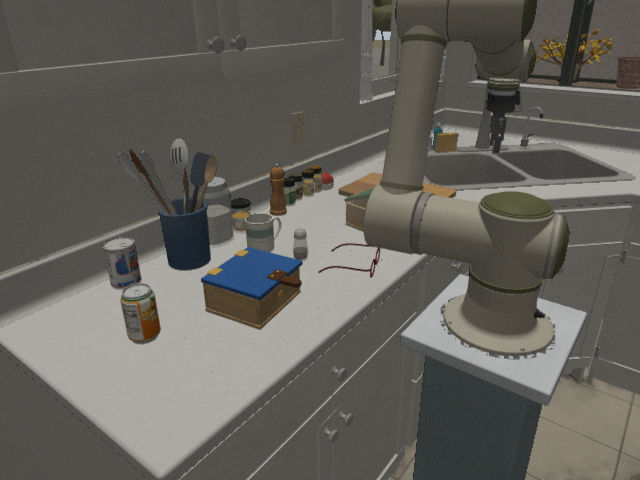

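View pics/top0.png

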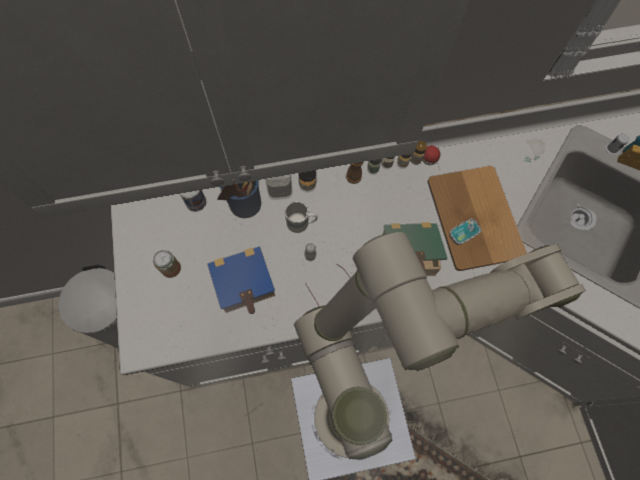

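The blue box is on the left (top view: lid about (241,278), tab about (248,300)). The green one is on the right (lid about (417,242)), partly hidden by the arm. I'll enlarge both to pick corners.

Run:
```python
import cv2,numpy as np
t=cv2.imread("pics/top0.png");s=cv2.imread("pics/scene0.png")
z=lambda im,x,y,w,h,W,H:cv2.resize(im[y:y+h,x:x+w],(W,H),interpolation=cv2.INTER_CUBIC)
a=z(t,200,240,80,75,400,375);b=z(t,380,210,80,75,400,375);c=z(s,200,240,105,90,420,360)
o=np.zeros((375,800,3),np.uint8);o[:,:400]=a;o[:,400:]=b
p=np.zeros((225,800,3),np.uint8);p[:,:]=0
c=z(s,200,245,105,59,400,225);d=z(s,340,170,105,59,400,225)
# scene at ~3.81x
p[:,:400]=z(s,200,245,104,78,400,300)[:225];p[:,400:]=z(s,330,165,104,78,400,300)[:225]
cv2.imwrite("pics/zoom.png",np.vstack([o,p]))
```

```text
(no output)
```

View pics/zoom.png

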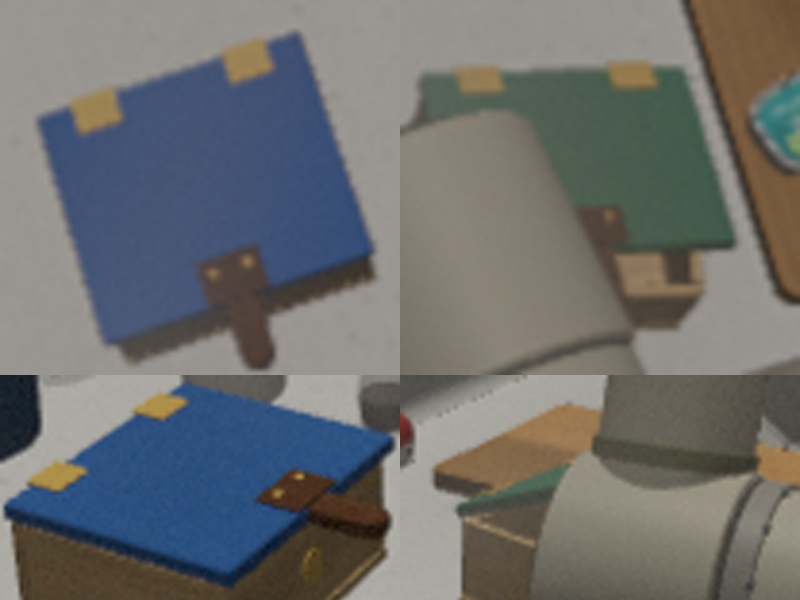

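The crops give sub-pixel lid corners for blue in both views. For green I get three corners in the top view and one in the scene view. Next I triangulate and fit poses.

Create h.py:
```python
import numpy as np
from rig import ctrl
from scipy.spatial.transform import Rotation as R
from scipy.optimize import least_squares
def rot(q): return R.from_quat(np.r_[q[1:],q[0]])
def proj(c,P):
    p=rot(c["attitude"]).inv().apply(np.atleast_2d(P)-c["position"])
    return np.c_[c["fx"]*p[:,0]/p[:,2]+c["cx"],c["fy"]*p[:,1]/p[:,2]+c["cy"]]
def tri(obs):  # list of (calib,pixel)
    A,b=[],[]
    for c,p in obs:
        d=rot(c["attitude"]).apply([(p[0]-c["cx"])/c["fx"],(p[1]-c["cy"])/c["fy"],1]);d/=np.linalg.norm(d)
        M=np.eye(3)-np.outer(d,d);A.append(M);b.append(M@c["position"])
    return np.linalg.lstsq(np.vstack(A),np.hstack(b),rcond=None)[0]
def lid(x,y,yaw,a,r,s,h): # r from hinge, s sideways(+y), h above underside
    p=np.array([76-r*np.cos(a)+h*np.sin(a),s,80+r*np.sin(a)+h*np.cos(a)])
    return np.array([x,y,0])+R.from_euler('z',yaw).apply(p)
```

Run:
```python
from h import *
T=ctrl.calibration("top");S=ctrl.calibration("scene")
B=dict(BL=((0,88,12),(207.6,263.6),(201.6,278.8)),BR=((0,-88,12),(259.4,246.6),(248,247.6)),FR=((158,-88,12),(274.4,290),(302.2,261)),FL=((158,88,12),(221.2,308.2),(261.6,297)))
for k,v in B.items(): print(k,tri([(T,v[1]),(S,v[2])]).round(1))
def f(q): return np.hstack([(proj(c,lid(*q[:3],0,*v[0])+[0,0,q[3]])[0]-p) for v in B.values() for c,p in((T,v[1]),(S,v[2]))])
r=least_squares(f,[500,200,0,0]);print("blue x y yaw dz",r.x.round(3),r.fun.round(1))
G=[(T,(0,88,12),(384.4,225)),(T,(0,-88,12),(437,223.6)),(T,(158,-88,12),(446.8,258.6)),(S,(0,88,12),(345.6,200.9))]
g=lambda q:np.hstack([proj(c,lid(*q,*l))[0]-p for c,l,p in G[:3]])
r=least_squares(g,[500,-150,0,.4]);print("green",r.x.round(3),r.fun.round(1),proj(S,lid(*r.x,0,88,12)))
```

```text
BL [537.5 351.3  89.4]
BR [563.  181.2  89.2]
FR [410.6 157.6  89.7]
FL [384.3 326.5  88.1]
blue x y yaw dz [ 4.77305e+02  2.54194e+02  1.58000e-01 -3.24000e+00] [-0.7 -0.3 -0.5  0.6  0.2 -1.2  0.  -0.3  0.9 -0.2  1.3 -0.  -0.2  0.9
 -0.5  0.2]
green [ 4.63193e+02 -3.03389e+02 -1.80000e-01  4.25000e-01] [-0.7 -0.4  0.2  0.2  0.5  0.1] [[344.04275972 198.847001  ]]
```

Units first: shifts go in shares of 400 mm and turns go in shares of pi rad. So 210 mm / 400 = 0.525, 180 mm / 400 = 0.45, 0.583 rad / 3.1416 = 0.1856.

>>> {"fn": "nudge_tcp", "kwargs": {"deltas": [0.075,-0.045,0,0,0,0.0255,0.15,-0.09,0,0,0,0.0541,0.225,-0.135,0,0,0,0.0796,0.3,-0.18,0,0,0,0.1082,0.375,-0.225,0,0,0,0.1337,0.45,-0.27,0,0,0,0.1592,0.525,-0.3175,0,0,0,0.1856,0.525,-0.3175,0,0,0,0.1856], "aperture": 0.0, "squeeze": 40}}

```text
time_s: 0.9
eef_pos: [350.6, -281.2, 404.6]
ee_rot: [-0.001, 0.996, -0.089, 0.0]
force: [-0.1, -0.1, 0.3]
grip_width: -0.001
grip_force: 0.0
```

Run:
```python
from h import *
import cv2
c=ctrl.calibration("wrist");im=ctrl.capture("wrist");cv2.imwrite("pics/w1.png",im[:,:,::-1])
T=ctrl.calibration("top");cv2.imwrite("pics/top1.png",ctrl.capture("top")[:,:,::-1])
import pickle;pickle.dump(c,open("w1.pkl","wb"));print(c)
q=(463.2,-303.4,-.18,.425)
for l in [(0,88,12),(0,-88,12),(158,-88,12),(158,88,12),(204,0,12)]: print(l,proj(c,lid(*q,*l)).round(0))
```

```text
{'fx': 432.2551826546222, 'fy': 432.2551826546222, 'cx': 326.91350298838375, 'cy': 232.30806393005355, 'position': array([ 416.00755894, -293.0776505 ,  372.65008137]), 'attitude': array([-0.08451899, -0.63503897,  0.76119408,  0.10082474])}
(0, 88, 12) [[ 170. -127.]]
(0, -88, 12) [[ 489. -127.]]
(158, -88, 12) [[509. 146.]]
(158, 88, 12) [[151. 146.]]
(204, 0, 12) [[330. 239.]]
```

View pics/w1.png

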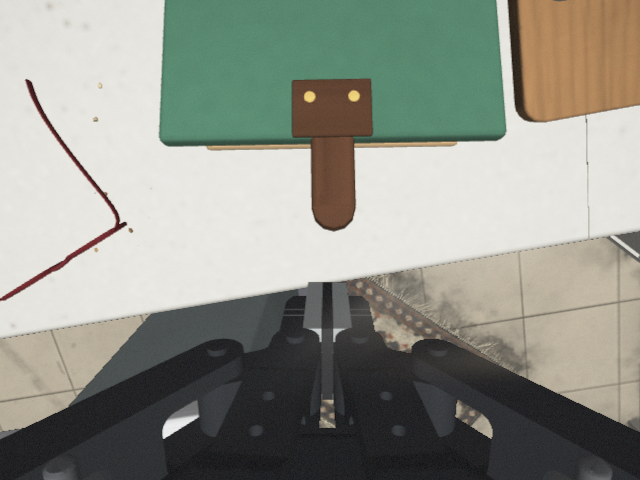

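The wrist view shows the green lid's front edge from (161,138) to (505,133) and the tab end at (334,230). That is close to the prediction. I'll refit jointly.

Run:
```python
from h import *
import pickle
T=ctrl.calibration("top");S=ctrl.calibration("scene");W=pickle.load(open("w1.pkl","rb"))
G=[(T,(0,88,12),(384.4,225)),(T,(0,-88,12),(437,223.6)),(T,(158,-88,12),(446.8,258.6)),(S,(0,88,12),(345.6,200.9)),
(W,(158,88,12),(160,138)),(W,(158,-88,12),(506,134)),(W,(204,0,12),(334,229))]
w=[3,3,3,1,1,1,1]
g=lambda q:np.hstack([k*(proj(c,lid(*q,*l))[0]-p) for k,(c,l,p) in zip(w,G)])
r=least_squares(g,[463,-303,-.18,.42]);q=r.x;print("green",q.round(3),r.fun.round(1))
print("FR tri",tri([(T,G[2][2]),(W,G[5][2])]),lid(*q,158,-88,12))
print("tab now",lid(*q,182,0,6),"shut",lid(*q[:3],0,182,0,6))
```

```text
green [ 4.69349e+02 -3.05582e+02 -1.72000e-01  3.84000e-01] [-2.  -5.8  0.2 -4.9  1.1 -1.5 -2.7 -2.6 -1.6  2.1  2.   3.4 -0.   0.4]
FR tri [ 390.14925844 -382.67586772  142.38425124] [ 389.2129291  -380.95231306  150.27518798]
tab now [ 380.1706427  -290.05382286  153.69593867] shut [ 364.92009532 -287.39838135   86.        ]
```

In the tool's units: 112 mm / 400 = 0.28, 105 mm / 400 = 0.2625.

>>> {"fn": "nudge_tcp", "kwargs": {"deltas": [0.055,0.0075,0.075,0,0,0,0.055,0.0075,0.125,0,0,0,0.055,0.0075,0.1625,0,0,0,0.055,0.0075,0.1875,0,0,0,0.055,0.0075,0.2125,0,0,0,0.055,0.0075,0.2375,0,0,0,0.055,0.0075,0.2625,0,0,0,0.055,0.0075,0.28,0,0,0], "aperture": 0.0, "squeeze": 40}}

```text
time_s: 1.8
eef_pos: [370.2, -290.8, 292.0]
ee_rot: [-0.0, 0.996, -0.09, -0.0]
force: [-0.7, 0.2, 1.9]
grip_width: -0.006
grip_force: 0.8
```

In the tool's units: 28 mm / 400 = 0.07, 27 mm / 400 = 0.0675.

>>> {"fn": "nudge_tcp", "kwargs": {"deltas": [0,0,0.0175,0,0,0,0,0,0.0325,0,0,0,0,0,0.045,0,0,0,0,0,0.055,0,0,0,0,0,0.0625,0,0,0,0,0,0.0675,0,0,0,0,0,0.07,0,0,0,0,0,0.07,0,0,0], "aperture": 0.0, "squeeze": 40}}

```text
time_s: 2.6
eef_pos: [370.3, -290.7, 265.3]
ee_rot: [0.0, 0.996, -0.09, 0.0]
force: [-3.9, 2.0, 8.9]
grip_width: 0.002
grip_force: 4.5
```

Run:
```python
from h import *
import cv2
print(ctrl.sense()["force"])
c=ctrl.calibration("wrist");im=ctrl.capture("wrist")
s=ctrl.capture("scene");o=np.hstack([im[:,:,::-1],cv2.resize(s[150:280,300:470,::-1],(628,480))]);cv2.imwrite("pics/w2.png",cv2.resize(o,(800,303)))
q=(469.3,-305.6,-.172,0)
for l in [(158,-88,12),(158,88,12),(204,0,12)]: print(l,proj(c,lid(*q,*l)).round(0))
```

```text
[-3.87590348  2.03163837  8.9147464 ]
(158, -88, 12) [[574. 259.]]
(158, 88, 12) [[ 64. 263.]]
(204, 0, 12) [[321. 378.]]
```

View pics/w2.png

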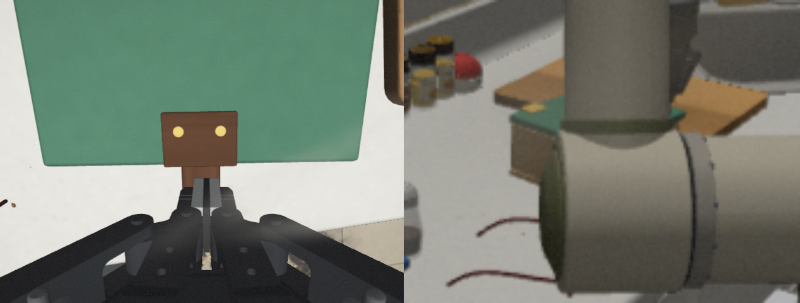

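The lid looks flat on the rim, and the force has risen past the hinge friction. I'll press a little further to be sure.

In the tool's units: 1.5 mm / 400 = 0.0038, 1 mm / 400 = 0.0025.

>>> {"fn": "nudge_tcp", "kwargs": {"deltas": [0,0,0.0025,0,0,0,0,0,0.0038,0,0,0,0,0,0.0038,0,0,0]}}

```text
time_s: 3.0
eef_pos: [370.3, -290.7, 265.1]
ee_rot: [0.0, 0.996, -0.09, 0.0]
force: [-7.9, 6.1, 24.5]
grip_width: -0.001
grip_force: 12.4
```

Run:
```python
from rig import ctrl
print(ctrl.sense()["joints"])
```

```text
[-9.15034698e-01  3.64986702e-01  1.83105448e+00 -4.89759312e-04
  9.44810566e-01  8.35773458e-01]
```

Hard stop at fingertip z = 92 mm, which is the shut height. Next, lift and go across to the blue box.

In the tool's units: -200 mm / 400 = -0.5, -140 mm / 400 = -0.35.

>>> {"fn": "nudge_tcp", "kwargs": {"deltas": [0,0,-0.075,0,0,0,0,0,-0.1875,0,0,0,0,0,-0.2875,0,0,0,-0.01,-0.05,-0.35,0,0,0,-0.03,-0.15,-0.355,0,0,0,-0.0525,-0.2625,-0.355,0,0,0,-0.075,-0.375,-0.355,0,0,0,-0.1,-0.5,-0.355,0,0,0], "aperture": 0.0}}

```text
time_s: 3.8
eef_pos: [366.4, -86.3, 405.3]
ee_rot: [0.0, 0.996, -0.091, 0.001]
force: [0.1, 0.5, 0.2]
grip_width: -0.001
grip_force: 0.0
```

>>> {"fn": "nudge_tcp", "kwargs": {"deltas": [-0.0225,-0.1125,0,0,0,-0.0159,-0.045,-0.225,0,0,0,-0.0318,-0.07,-0.35,0,0,0,-0.0477,-0.0925,-0.4625,0,0,0,-0.0637,-0.115,-0.575,0,0,0,-0.0796,-0.1375,-0.6875,0,0,0,-0.0955,-0.16,-0.7925,0,0,0,-0.1076,-0.16,-0.7925,0,0,0,-0.1076], "aperture": 0.6}}

```text
time_s: 4.6
eef_pos: [359.8, 239.1, 405.0]
ee_rot: [-0.001, 0.997, 0.082, 0.0]
force: [0.1, -0.1, -0.6]
grip_width: 0.6
grip_force: 0.0
```

Run:
```python
from h import *
import cv2,pickle
s=ctrl.sense();print(s["eef_pos"],s["joints"].round(2),s["time_s"])
c=ctrl.calibration("wrist");im=ctrl.capture("wrist");t=ctrl.capture("top");pickle.dump(c,open("w3.pkl","wb"))
cv2.imwrite("pics/w3f.png",im[:,:,::-1])
o=np.zeros((480,800,3),np.uint8);o[:,:480]=cv2.resize(im[:,:,::-1],(480,360))[0:360].shape[0] and 0
o=np.hstack([cv2.resize(im,(480,360)),cv2.resize(t[195:285,370:450],(320,360))])
cv2.imwrite("pics/w3.png",o[:,:,::-1])
q=(477.3,254.2,.158,0)
for l in [(158,-88,12),(158,88,12),(204,0,12),(182,0,12)]: print(l,proj(c,lid(*q,*l)).round(0))
```

```text
[359.80000441 239.11013689 405.0468278 ] [0.31 0.11 1.75 0.   1.28 1.72] 4.6
(158, -88, 12) [[469. 164.]]
(158, 88, 12) [[196. 163.]]
(204, 0, 12) [[332. 232.]]
(182, 0, 12) [[332. 200.]]
```

View pics/w3.png

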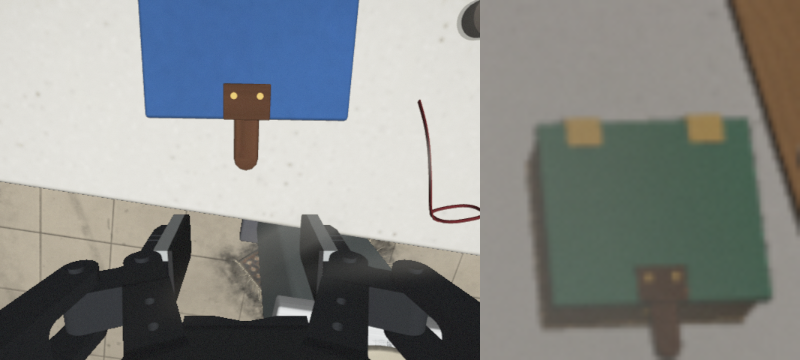

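Green appears shut. The blue lid's front edge runs from (195,157) to (465,160) at full resolution, with the tab end at (328,226). That is 4 to 6 px from the prediction, so I'll refit.

Run:
```python
from h import *
import pickle
T=ctrl.calibration("top");S=ctrl.calibration("scene");W=pickle.load(open("w3.pkl","rb"))
B=[((0,88,12),(207.6,263.6),(201.6,278.8)),((0,-88,12),(259.4,246.6),(248,247.6)),((158,-88,12),(274.4,290),(302.2,261)),((158,88,12),(221.2,308.2),(261.6,297))]
G=[(c,l,p) for l,a,b in B for c,p in((T,a),(S,b))]+[(W,(158,88,12),(195.3,157.5)),(W,(158,-88,12),(465.5,159.5)),(W,(204,0,12),(328,226))]
w=[1]*8+[1.5]*3
for free in(0,1):
    g=lambda q:np.hstack([k*(proj(c,lid(*q[:3],0,*l)+[0,0,free*q[3]])[0]-p) for k,(c,l,p) in zip(w,G)])
    r=least_squares(g,[477,254,.158,0]);q=r.x;print(q.round(3),r.fun[16:].round(1),abs(r.fun).mean())
    print("tab",lid(*q[:3],0,182,0,6))
print("tab end tri", tri([(T,(251.6,313.2)),(W,(328,226))]))
s=ctrl.sense();Rt=rot(s["ee_rot"]);
P=lid(*q[:3],0,185,0,6)
print("delta tool",Rt.inv().apply(P+[0,0,155]-s["eef_pos"]),"rz",R.from_matrix((Rt.inv()*R.from_euler('z',q[2])*R.from_euler('x',np.pi)).as_matrix()).as_rotvec())
```

```text
[4.80341e+02 2.55817e+02 1.53000e-01 0.00000e+00] [-3.  -0.5  1.6  0.5  1.9  2.5] 1.338804237976818
tab [375.58470566 239.62705787  86.        ]
[ 4.79972e+02  2.55594e+02  1.53000e-01 -4.02100e+00] [ 0.  -0.6 -1.1  0.6  2.   1.1] 0.8185486750340452
tab [375.20264298 239.48869796  86.        ]
tab end tri [352.71248964 237.61934692  84.23241693]
delta tool [ 12.16594633  -1.13852604 163.99357646] rz [0.00014112 0.00021184 0.0070568 ]
```

In the tool's units: 164 mm / 400 = 0.41, 160 mm / 400 = 0.4.

>>> {"fn": "nudge_tcp", "kwargs": {"deltas": [0.015,-0.0025,0.0875,0,0,0,0.03,-0.0025,0.1875,0,0,0,0.03,-0.0025,0.275,0,0,0,0.03,-0.0025,0.3375,0,0,0,0.03,-0.0025,0.375,0,0,0,0.03,-0.0025,0.4,0,0,0,0.03,-0.0025,0.41,0,0,0,0.03,-0.0025,0.41,0,0,0], "aperture": 0.6}}

```text
time_s: 5.5
eef_pos: [372.6, 238.0, 241.4]
ee_rot: [-0.0, 0.997, 0.078, 0.0]
force: [0.1, -0.7, 0.8]
grip_width: 0.601
grip_force: 0.0
```

>>> {"fn": "nudge_tcp", "kwargs": {"deltas": [0,0,0,0,0,0,0,0,0,0,0,0,0,0,0,0,0,0,0,0,0,0,0,0,0,0,0,0,0,0,0,0,0,0,0,0], "aperture": 0.0, "squeeze": 40}}

```text
time_s: 6.1
eef_pos: [372.1, 239.9, 242.3]
ee_rot: [-0.003, 0.997, 0.078, 0.001]
force: [-5.3, 18.7, 4.8]
grip_width: 0.249
grip_force: 43.1
```

Run:
```python
from h import *
s=ctrl.sense();e=s["eef_pos"];Rt=rot(s["ee_rot"]);print(s["grip_width"],s["grip_force"],s["force"])
H=lid(480.2,255.7,.153,0,0,0,0);g=e+Rt.apply([0,0,155])
# grasp point relative to the hinge in box plane
d=R.from_euler('z',-.153).apply(g-H);print("grasp rel hinge",d)
for a in np.r_[np.arange(.1,.8,.1),.785]:
    p=R.from_euler('y',a).apply([d[0],0,d[2]]);p[1]=d[1]
    print(round(a,3),Rt.inv().apply(R.from_euler('z',.153).apply(p-d)).round(1))
```

```text
0.24914180174799871 43.122878428548574 [-5.33198391 18.7273536   4.75720233]
grasp rel hinge [-184.81033335    1.65783859    7.3199862 ]
0.1 [  1.7  -0.1 -18.4]
0.2 [  5.2  -0.2 -36.6]
0.3 [ 10.6  -0.2 -54.3]
0.4 [ 17.6  -0.3 -71.3]
0.5 [ 26.4  -0.3 -87.6]
0.6 [  36.7   -0.4 -103. ]
0.7 [  48.5   -0.4 -117.2]
0.785 [  59.6   -0.4 -128.3]
```

Gripped (width about 21 mm). There is a side load, because the tab sits about 2 mm to the left of the commanded spot. I'll relieve that while lifting along the arc.

In the tool's units: -36.6 mm / 400 = -0.0915, -27.5 mm / 400 = -0.0688.

>>> {"fn": "nudge_tcp", "kwargs": {"deltas": [0,-0.0025,0,0,0,0,0,-0.005,0,0,0,0,0.0025,-0.005,-0.0225,0,0,0,0.0043,-0.005,-0.046,0,0,0,0.008,-0.005,-0.0688,0,0,0,0.013,-0.005,-0.0915,0,0,0,0.013,-0.005,-0.0915,0,0,0]}}

```text
time_s: 6.8
eef_pos: [377.2, 241.5, 279.0]
ee_rot: [-0.001, 0.997, 0.079, 0.001]
force: [-0.8, 6.1, -3.0]
grip_width: 0.248
grip_force: 41.9
```

```bash
python3 -c "
from rig import ctrl
s=ctrl.sense();print(s['eef_pos'],s['force'],s['wrist_torque'],s['grip_width'])"
```

```text
[377.18453078 241.49508581 278.97290283] [-0.81298323  6.050698   -3.00821714] [ 0.84346341  0.23971049 -0.24356446] 0.24844426605633832
```

In the tool's units: -91.7 mm / 400 = -0.2293, -80.6 mm / 400 = -0.2015.

>>> {"fn": "nudge_tcp", "kwargs": {"deltas": [0.0135,-0.0013,-0.0443,0,0,0,0.031,-0.0018,-0.0868,0,0,0,0.053,-0.0018,-0.1275,0,0,0,0.0788,-0.0018,-0.166,0,0,0,0.0933,-0.0018,-0.1843,0,0,0,0.1083,-0.0018,-0.2015,0,0,0,0.136,-0.002,-0.2293,0,0,0,0.136,-0.002,-0.2293,0,0,0]}}

```text
time_s: 7.6
eef_pos: [431.2, 250.2, 370.1]
ee_rot: [0.001, 0.997, 0.079, -0.0]
force: [-5.7, -5.5, 3.1]
grip_width: 0.248
grip_force: 41.5
```

Run:
```python
from h import *
import cv2,pickle
s=ctrl.sense();e=s["eef_pos"];print(e,s["force"],s["wrist_torque"],s["grip_width"])
g=e+rot(s["ee_rot"]).apply([0,0,155]);d=R.from_euler('z',-.153).apply(g-lid(480.2,255.7,.153,0,0,0,0))
print("rel",d,"angle",np.arctan2(d[2],-d[0])-np.arctan2(7.3,184.8),"r",np.hypot(d[0],d[2]))
c=ctrl.calibration("wrist");w=ctrl.capture("wrist");S=ctrl.capture("scene");pickle.dump(c,open("w4.pkl","wb"))
cv2.imwrite("pics/s4f.png",S[:,:,::-1])
cv2.imwrite("pics/w4.png",np.hstack([cv2.resize(w,(400,300)),cv2.resize(S[180:330,170:370],(400,300))])[:,:,::-1])
C=ctrl.calibration("scene")
for a in(.7,.785,.87): print(a,[proj(C,lid(480.2,255.7,.153,a,*l))[0].round(1) for l in [(0,88,12),(158,88,12),(158,-88,12),(0,-88,12)]])
```

```text
[431.15843562 250.21468048 370.09848865] [-5.69529654 -5.52940975  3.06381387] [-0.97721623  0.98533331 -0.15236028] 0.24826793197886154
rel [-125.367922      1.84180263  135.09864528] angle 0.7832579792964492 r 184.3061578545272
0.7 [array([196.9, 278.1]), array([237.7, 248.1]), array([284.2, 217.4]), array([244.5, 246.4])]
0.785 [array([196.7, 278.3]), array([233.4, 243. ]), array([280.4, 212.9]), array([244.2, 246.5])]
0.87 [array([196.5, 278.6]), array([228.8, 238.2]), array([276.3, 208.8]), array([244. , 246.8])]
```

View pics/w4.png

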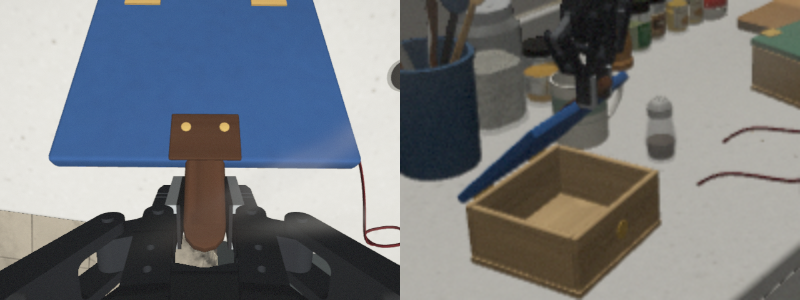

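The lid is open and held by its tab, with the salt shaker and glasses undisturbed. I'll cross-check the angle from the wrist picture: front edge (80,253) to (574,260), tab end (330,398), hinge plates at the top.

Run:
```python
from h import *
import pickle
W=pickle.load(open("w4.pkl","rb"));s=ctrl.sense();print(s["time_s"],s["force"],s["eef_pos"])
for a in(.7,.785,.87): print(a,[proj(W,lid(480.2,255.7,.153,a,*l))[0].round(0) for l in [(158,88,12),(158,-88,12),(204,0,12)]])
G=[((158,88,12),(80,253)),((158,-88,12),(574,260)),((204,0,12),(330,400))]
g=lambda q:np.r_[np.hstack([proj(W,lid(*q,*l))[0]-p for l,p in G])/3,(q[:2]-[480.2,255.7])/2,(q[2]-.153)/.01]
r=least_squares(g,[480,255,.153,.78]);print(r.x.round(3),r.fun.round(1))
```

```text
7.7 [-4.7101728  -6.12967592  4.55121925] [430.53144967 250.16778513 369.40809849]
0.7 [array([ 87., 270.]), array([574., 271.]), array([331., 408.])]
0.785 [array([ 68., 252.]), array([594., 253.]), array([332., 398.])]
0.87 [array([ 47., 228.]), array([615., 229.]), array([333., 379.])]
[4.83035e+02 2.56667e+02 1.46000e-01 7.19000e-01] [-0.3  1.3  1.   0.4 -0.5 -0.7  1.4  0.5 -0.7]
```

The wrist fit (0.72) disagrees with the kinematics (0.78), and my picks came from a shrunken picture. I'll measure properly.

Run:
```python
from h import *
import cv2,pickle
c=ctrl.calibration("wrist");w=ctrl.capture("wrist")[:,:,::-1];pickle.dump(c,open("w5.pkl","wb"));cv2.imwrite("pics/w5f.png",w)
S=cv2.imread("pics/s4f.png");C=ctrl.calibration("scene")
w=w.copy();S=cv2.resize(S[190:290,185:305],(480,400),interpolation=cv2.INTER_CUBIC)
for a,col in((.7,(0,0,255)),(.785,(0,255,0)),(.87,(0,255,255))):
    L=[lid(480.2,255.7,.153,a,*l) for l in [(0,88,12),(158,88,12),(158,-88,12),(0,-88,12)]]
    cv2.polylines(w,[proj(c,L).round().astype(int)],True,col,1)
    cv2.polylines(S,[((proj(C,L)-[185,190])*4).round().astype(int)],True,col,1)
x=np.hstack([cv2.resize(w[100:400,40:120],(107,400)),cv2.resize(w[150:300,540:630],(213,400)),S])
cv2.imwrite("pics/w5.png",np.hstack([cv2.resize(w[0:400],(400,400))[:, :320],S]))
```

```text
(no output)
```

View pics/w5.png

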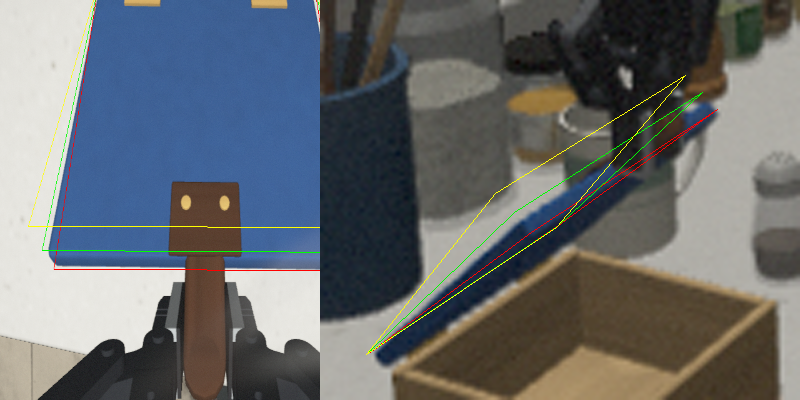

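Create fit.py:
```python
from h import *
import cv2,pickle,sys
def edges(im):
    h=im.astype(int);m=((h[...,0]>h[...,2]+30)&(h[...,0]>60)).astype(np.uint8)
    n,l,st,_=cv2.connectedComponentsWithStats(m);return l==1+st[1:,4].argmax()
def sil(c,q,a):
    P=[lid(*q[:3],a,r,s,h)+[0,0,q[3]] for r in(0,158) for s in(-88,88) for h in(0,12)]
    k=np.zeros((480,640),np.uint8);return cv2.convexHull(proj(c,P).astype(np.float32))
import os
D=[]
for f,k in (("w3f","w3"),(sys.argv[1],sys.argv[2])):
    im=cv2.imread(f"pics/{f}.png");m=edges(im);c=pickle.load(open(k+".pkl","rb"))
    bot=max(np.where(m[:,u])[0].max() for u in(260,400))
    pts=[(u,np.where(m[:,u])[0].max()+.5) for u in(220,250,280,390,420,440)]
    for v in range(20,bot-30,20): u=np.where(m[v])[0];pts+=[(u.min()-.5,v),(u.max()+.5,v)]
    D.append((c,np.array(pts,np.float32)))
def g(q):
    out=[]
    for (c,pts),a in zip(D,(0,q[4])):
        H=sil(c,q,a);out+=[cv2.pointPolygonTest(H,(float(u),float(v)),True) for u,v in pts]
    return np.array(out+[q[3]/5])
r=least_squares(g,[480,255.7,.153,-3,.75],loss="soft_l1",diff_step=1e-4)
J=np.linalg.inv(r.jac.T@r.jac);print(r.x.round(3),"sd a",np.sqrt(J[4,4]).round(4),"rms",np.sqrt((g(r.x)**2).mean()).round(2),"max",abs(g(r.x)).max().round(1))
```

```bash
python3 fit.py w5f w5
```

Run:
```python
from h import *
s=ctrl.sense();print(s["time_s"],s["eef_pos"],s["force"],s["wrist_torque"])
```

```text
[ 4.79960e+02  2.56501e+02  1.48000e-01 -4.73400e+00  7.60000e-01] sd a 0.0028 rms 0.35 max 0.9
7.75 [430.46866439 250.13476081 369.3822992 ] [-3.78270627 -4.80545478  4.4207409 ] [-0.93966749  0.61547142 -0.20688311]
```

The silhouette fit on both wrist pictures (rms 0.35 px) gives 0.760 rad. I'll nudge up about 0.02 rad along the arc and re-measure.

>>> {"fn": "nudge_tcp", "kwargs": {"deltas": [0.0025,0.0008,-0.0033,0,0,0,0.005,0.0015,-0.007,0,0,0,0.005,0.0015,-0.007,0,0,0,0.005,0.0015,-0.007,0,0,0,0.005,0.0015,-0.007,0,0,0]}}

```text
time_s: 8.25
eef_pos: [432.9, 250.2, 371.8]
ee_rot: [0.0, 0.997, 0.079, -0.0]
force: [1.7, -1.7, -7.1]
grip_width: 0.246
grip_force: 40.3
```

Run:
```python
from h import *
import cv2,pickle
c=ctrl.calibration("wrist");cv2.imwrite("pics/w6f.png",ctrl.capture("wrist")[:,:,::-1]);pickle.dump(c,open("w6.pkl","wb"))
t=ctrl.capture("top")[:,:,::-1];s=ctrl.capture("scene")[:,:,::-1];cv2.imwrite("pics/end.png",np.hstack([cv2.resize(s,(400,300)),cv2.resize(t[120:330,110:530],(400,300))]))
```

```bash
python3 fit.py w6f w6
```

```text
[ 4.79904e+02  2.56479e+02  1.47000e-01 -4.72500e+00  7.78000e-01] sd a 0.0028 rms 0.4 max 0.9
```

View pics/end.png

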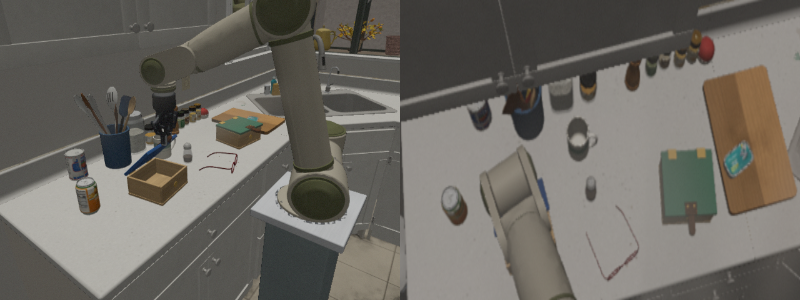

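The green lid is shut and the bystanders are in place. The blue lid is held steady at about 0.78 rad by vision, so I'm handing in.

```bash
python3 -c "
from rig import ctrl
s=ctrl.sense();print(s['eef_pos'],s['force'],s['grip_width']);print(ctrl.finish_job())"
```

```text
[432.96668058 250.22356821 371.96619257] [ 3.51075715 -0.78611629 -8.59890401] 0.2430912495363562
the job is handed in; nothing more can be done
None
```

The green lid is fully shut, the blue lid is held open by its tab at about 0.78 rad (45°), the other things are where they were, and the job was handed in at about 8.4 s.

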